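# Fit the pump into the stone soap dispenser and hold it half pressed

### The arm

A 6-joint arm with a two-finger parallel gripper is mounted at the origin on the work surface. World frame = base frame: x ahead of the robot, y to its left, z up, the work surface at z = 0. Lengths are in m, angles in rad, forces in N, time in s.
With the tool pointing down it reaches from about 0.4 to 0.825 m from the base axis. Payload 7 kg.
Tool frame: the origin (TCP) lies at the very end of the fingers, on their centre line; the grasp point (between the pads) lies arm.grip_point_offset behind it (arm.grip_point_offset is the distance from the TCP to the grasp point, in m); z points along the fingers, y is the line along which they close (so a half turn about z gives the same grasp; the last joint's range is limited). The gripper opens to 88 mm and grips with 3 to 60 N. Pads are 19 mm wide; open, the fingers measure 130 mm over their backs; the gripper's body (78 mm by 193 mm) begins 47 mm behind the grasp point.
Start: joints at [1.472, 0.359, 0.012, 0, -1.224, -0.288], TCP at [0.255, 0.625, 0.227] pointing down, gripper open.
Joint ranges: [-3.07, 3.07], [-1.43, 2.12], [-1.02, 1.25], [-3.03, 1.67], [-3.05, -0], [-3.03, 3.03]. Speed limits (rad/s): [2.39, 2.39, 3.01, 3.14, 3.14, 3.14].

### API

Orientations are given as [roll, pitch, yaw] about the fixed x, y, z axes, in that order (R = Rz(yaw) Ry(pitch) Rx(roll)).
In Python, from station import arm gives the robot as it stands.
- The arm moves only by the shell command python3 -m crank 'ROWS' [OPENING] [FORCE]. ROWS is JSON, a list of rows, each an object of numbers: "dx", "dy", "dz": the shift along the tool's x, y, z in cm; "wx", "wy", "wz": the turn, a rotation vector about the tool's x, y, z in degrees. A call has exactly 10 rows; each row is the pose to reach, as a shift and turn from the pose commanded when the call began, along the tool's axes at that moment; what a row does not reach only later rows make up. A row lasts 1/8 s, in which the tool goes at most 62.5 mm and 10.7 degrees, less where a joint would pass 70% of its speed; a pose out of reach is approached as far as the arm can. A call with a gripper value outside its range is refused whole. OPENING is the finger opening in cm, from 0 to 8.76, set as the call begins (- or left out, the last holds). The fingers move at their own pace and stop on an object; FORCE is the grip in N (left out, the last holds). Time passes only in rows, so rows that repeat a pose let the fingers close, or fill a call up. It gives the time, the measured TCP pose, the force, the opening and the grip force at its end, in the units of the state.
- arm.get_state(): the state, without advancing time (a new reading comes with each control period).
- arm.grab_frame(name): name is "scene" or "top" or "wrist"; returns the picture (480x640x3 uint8, red, green, blue); there is no depth.
- arm.calibration(name): a dict with "fx", "fy", "cx", "cy" (pixels), "world_from_camera" (4x4, takes a point from camera to world coordinates). Camera axes: x right, y down, z forward; pixel columns grow to the right and rows downward; lengths in m; the calibration is good to about 2 mm. A picture is of the moment at which its call begins: read the wrist's pose just before it. calibration takes no time and is no camera call; for the wrist camera it gives the pose at the moment of the call.
- arm.job_done(): hands the job in; it is judged then, once.
Trained networks look in the newest picture that a camera, given by its name, has taken for a name from the list of things; names that differ only in an ending like _2 or _b are one class to them, and where a whole thing is asked for, a point or a joint stands for the part that bears it (a point fixed in the world has none). Each returns a list of dicts, best first, with "confidence" (0 to 1); they miss things now and then, are a little off and sometimes report something else, mostly with a low value. They report only what shows in the picture. A call takes as long as a camera call. They do not tell look-alikes from the thing itself.
- arm.find_in(camera, query): "centre" ([x, y, z] in m, in world coordinates, good to about 4 mm: the middle of the surface that is visible of it).
- arm.masks_of(camera, query): "pixels" (480x640 bool, what is visible of it).
- arm.mark_of(camera, query): "centre" ([x, y, z] in m, in world coordinates, good to about 4 mm: a listed point, or the origin of a listed thing).
The state is a dict: "t": time; "q": joint angles; "qd": joint speeds; "joint_efforts": joint torques, N m; "eef_pos": TCP position; "ee_rot": TCP orientation; "force": force on the tool from outside, world axes, zero at the start; "moment": the same for the moment, N m; "width": finger opening in m; "gripper_force": force on a finger pad.
Only numpy, scipy, OpenCV 4.12 (cv2) and the standard library are available. Lean on these libraries where they do the work, as an engineer would, in place of code of your own. Each camera call takes 0.05 s, during which the arm holds its last target. There are 200 camera calls.

### The job

Take the larger, flat-headed pump from the wooden rack, put it into the open neck of the square stone soap dispenser and push its collar down against the stiff rubber seal until it sits level and flush on the stone. Then press the pump's head about half-way down (7 mm, give or take 2), keeping it there with the fingers so that I can snap the transit clip round the stem: finish while still holding it down. Leave the spare pump and the other stock where they stand.

Things in the scene. Friction and masses are not known exactly. Their poses are not given: they have to be found in the camera images.
- pump: Larger steel pump, loose, 0.1-0.25 kg, its collar resting on the rack over one of two holes. Origin: centre of the collar's underside, z up. Below: plug 24 mm wide, 30 mm long, chamfered foot. Above: collar 38 mm wide, 24 mm tall (grip it on its +y and -y sides), then 16 mm of thin stem, then the head (32 mm wide, top 50 mm above origin). The spout points to the pump's own -x, 48 mm from the axis.
- head_top (a point): Centre of the flat top of the pump's head, on the pump's axis: a disc 32 mm in diameter and 10 mm thick, with the spout at one side. 50 mm above the pump's origin when the head is up. This point goes down with the head.
- pump_head (a joint): Travel of the pump's head: 0 = fully up, 0.014 m = fully down. A spring pushes it up: about 4 N starts it, 7 N holds it at 7 mm, 10.5 N at the bottom.
- spare: The smaller spare pump in the rack's other hole (which hole varies): collar 33 mm in diameter, 24 mm tall, small domed head 22 mm wide with a thin spout, top 52 mm above the underside of its collar, plug 18 mm. Origin: centre of the underside of its collar. Leave it there.
- rack: Fixed wooden block 80 x 220 x 45 mm with two holes 60 mm either side of its middle along its own y, each about 29 mm wide and 38 mm deep. Origin: centre of its underside, on the table.
- dispenser: Fixed square white stone dispenser, 80 x 80 mm and 120 mm tall, with an open round neck in the middle of its top. Origin: centre of its underside.
- neck (a point): Centre of the mouth of the dispenser's neck, level with the stone top, 120 mm above the table. The bore is about 29 mm wide and 60 mm deep.
- seal (a joint): Black rubber seal ring round the dispenser's neck, 37 mm in diameter, which stands 4 mm proud of the stone: 0 = as it starts, 0.004 m = pressed flush with the stone. The collar lands on it, and about 10 N of downward push is needed to press it in; it stays where it is left.
- bowl: Footed stone candle bowl, 100 mm wide, 86 mm tall, loose. Origin: centre of its underside.
- dish: Round white soap dish with a bar on it, 68 mm wide, 36 mm tall, loose. Origin: centre of its underside.
- round_dispenser: Round stone dispenser with a black pump already fitted, 72 mm wide, 175 mm tall, loose. Origin: centre of its underside.
- tumbler: Open stone tumbler, 74 mm wide, 100 mm tall, loose. Origin: centre of its underside.
- pillar: White pillar candle, 70 mm wide, 110 mm tall, loose. Origin: centre of its underside.
- jar: Amber candle jar with a wooden cap, 72 mm wide, 80 mm tall, loose. Origin: centre of its underside.
There are look-alikes about, which are no part of the job. Leave any green or pink look-alike of the pump alone.

How it is judged:
On the way:
1. the pump is pressed home in the dispenser's neck, level and flush on the stone, its head still up (z of pump in the frame of neck below 0.0015 m and horizontal distance between pump and neck below 0.004 m and angle between pump's own z axis and vertical below 0.05 rad and value of joint pump_head below 0.0035 m), for 0.2 s.
At the end, for the whole second after the job is handed in: The pump sits in the neck (underside of the collar within 1.5 mm of the stone, within 4 mm of the neck's centre, tilted less than 0.05 rad) while the fingers keep its head pressed 4.5 to 9.5 mm down, pushing on the pump with more than 2.5 N (z of pump in the frame of neck below 0.0015 m and horizontal distance between pump and neck below 0.004 m and angle between pump's own z axis and vertical below 0.05 rad and value of joint pump_head between 0.0045 and 0.0095 m and contact force between the fingers and pump above 2.5 N); the arm keeps its last pose, push and grip.
It fails at once if the spare pump is moved more than 30 mm from its place (distance of spare from where it was at the start of the episode above 0.03 m).
It fails at once if another piece of stock is pushed more than 30 mm from its place (distance of any of bowl, dish, round_dispenser, tumbler, pillar, jar from where it was at the start of the episode above 0.03 m).
It fails at once if a piece of stock is tipped over (angle between any of bowl, round_dispenser, tumbler, pillar, jar's own z axis and vertical above 0.5 rad).
It also fails if it takes over 51 s, if anything falls off the work surface, if the arm or the gripper's body presses on something with over 40 N, if the wrist force passes 120 N, or if a joint passes its speed limit or range.

## Working session

There is one attempt and no reset: what is moved stays moved. The work goes in short steps, Python scripts to look and compute and a shell command to move; the robot and the scene stay as the last step left them, time stands still between calls to the robot, and variables do not carry over. Pictures are saved under pics/ and viewed, at most 10 in all, crops included, and the job is handed in when it is done.

```bash
mkdir -p pics; python3 - <<'E'
from station import arm
import cv2,numpy as np
print(arm.grip_point_offset, {k:np.round(v,3) if not isinstance(v,dict) else v for k,v in arm.get_state().items()})
for c in ("scene","top"):
    f=arm.grab_frame(c); cv2.imwrite(f"pics/{c}0.png",f[:,:,::-1])
    for q in ("pump","spare","neck","rack","dispenser","head_top"):
        for d in arm.mark_of(c,q)[:3]: print(c,q,np.round(d["centre"],3),round(d["confidence"],2))
K=arm.calibration("top");print(K)
E
```

```text
0.0188 {'t': np.float64(0.0), 'q': array([ 1.472,  0.359,  0.011, -0.   , -1.224, -0.288]), 'qd': array([-0.   ,  0.001, -0.001,  0.   , -0.001, -0.001]), 'joint_efforts': array([ 1.0000e-03, -5.8272e+01,  2.9306e+01,  6.9970e+00,  7.0000e-03,
       -0.0000e+00]), 'eef_pos': array([0.254, 0.625, 0.226]), 'ee_rot': array([ 3.14 , -0.   , -0.387]), 'force': array([-0.076, -0.065, -0.514]), 'moment': array([-0.02 ,  0.026,  0.033]), 'gripper_force': np.float64(0.0), 'width': np.float64(0.088)}
scene pump [ 0.625 -0.28   0.028] 0.63
scene pump [ 0.51  -0.246  0.045] 0.59
scene spare [ 0.494 -0.127  0.05 ] 0.85
scene neck [0.482 0.258 0.117] 0.92
scene rack [ 0.503 -0.186  0.001] 0.86
scene dispenser [ 0.485  0.258 -0.001] 0.71
scene dispenser [ 0.742 -0.144  0.002] 0.49
scene head_top [ 0.507 -0.244  0.093] 0.77
scene head_top [ 0.629 -0.277  0.082] 0.63
scene head_top [ 0.371 -0.248  0.083] 0.5
top pump [ 0.515 -0.247  0.043] 0.75
top pump [ 0.379 -0.25   0.028] 0.64
top spare [ 0.495 -0.126  0.044] 0.7
top spare [ 0.531 -0.468 -0.   ] 0.19
top neck [0.484 0.261 0.118] 0.73
top rack [ 0.505 -0.182  0.   ] 0.73
top rack [ 0.74  -0.146  0.004] 0.69
top dispenser [0.485 0.26  0.002] 0.58
top head_top [ 0.525 -0.469 -0.002] 0.69
top head_top [ 0.63  -0.279  0.076] 0.67
top head_top [ 0.509 -0.242  0.092] 0.48
{'fx': 599.7704437976959, 'fy': 599.7704437976959, 'cx': 326.94523982505024, 'cy': 232.67986881186275, 'world_from_camera': array([[ 2.71696696e-02, -9.81810849e-01,  1.87907599e-01,
         2.69007996e-01],
       [-9.99616265e-01, -2.76998914e-02, -1.95895309e-04,
        -9.73003768e-03],
       [ 5.39735222e-03, -1.87830170e-01, -9.82186691e-01,
         1.61322448e+00],
       [ 0.00000000e+00,  0.00000000e+00,  0.00000000e+00,
         1.00000000e+00]])}
```

View pics/scene0.png

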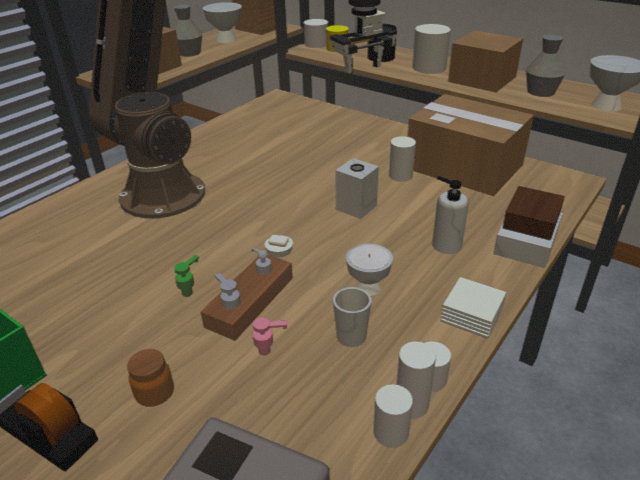

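View pics/top0.png

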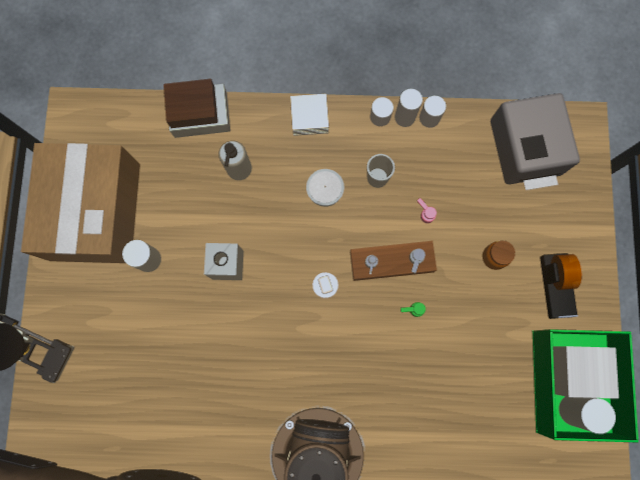

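Candidates for the pump:
- steel pump with a flat head: scene (229,292), top (418,257)
- steel pump with a small domed head, the spare: scene (263,262), top (372,262)
- green look-alike: scene (185,278), top (418,309)
- pink look-alike: scene (264,335), top (428,213)

By the description I choose the first one, at about (0.51, -0.245). I'll check it in a close crop.

```bash
cat > h.py <<'E'
from station import arm
import cv2,numpy as np
def ray(K,u,v,z):
    T=np.array(K["world_from_camera"]);d=T[:3,:3]@[(u-K["cx"])/K["fx"],(v-K["cy"])/K["fy"],1];o=T[:3,3]
    return (o+d*(z-o[2])/d[2])[:2]
E
python3 - <<'E'
from h import *
a=cv2.imread("pics/top0.png")[230:290,340:440];b=cv2.imread("pics/scene0.png")[235:335,195:300]
a=cv2.resize(a,(600,360),interpolation=cv2.INTER_CUBIC)
b=cv2.resize(b,(200,190),interpolation=cv2.INTER_CUBIC)
o=np.zeros((360,800,3),np.uint8);o[:,:600]=a;o[:190,600:]=b
cv2.imwrite("pics/crop0.png",o)
K=arm.calibration("top")
# neck & rack averages
for q in("neck","pump","rack","spare"):
    L=[]
    for i in range(4):
        for c in("top","scene"):
            arm.grab_frame(c)
            for d in arm.mark_of(c,q):
                if q!="pump" or abs(d["centre"][0]-.51)<.03: L.append(d["centre"]);break
    print(q,len(L),np.round(np.median(L,0),4),np.round(np.std(L,0),4))
E
```

```text
neck 7 [0.482  0.2601 0.1184] [0.0013 0.0009 0.0012]
pump 7 [ 0.5105 -0.2466  0.0451] [0.0027 0.0016 0.0021]
rack 8 [ 5.023e-01 -1.866e-01 -3.000e-04] [0.0023 0.0022 0.0019]
spare 8 [ 0.4982 -0.1266  0.0445] [0.0015 0.0008 0.0027]
```

View pics/crop0.png

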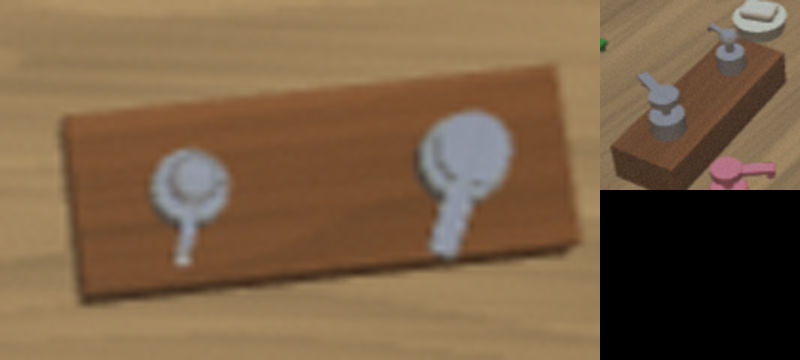

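The crop confirms it. The right-hand steel pump, head at top (418.8,254.3) and spout tip at (413.8,271.7), has the larger flat head. The left one, at (372,260), is the small domed spare.

```bash
cat >> h.py <<'E'
def rows(p,yaw,ref=None):
    s=arm.get_state();P=np.array(s["eef_pos"]);from_=s["ee_rot"]
    from scipy.spatial.transform import Rotation as R
    A=R.from_euler("xyz",from_);B=R.from_euler("xyz",[np.pi,0,yaw])
    print("t",round(s["t"],2),"d(cm)",np.round(A.inv().apply(np.array(p)-P)*100,2),"w(deg)",np.round(np.degrees((A.inv()*B).as_rotvec()),2),"F",np.round(s["force"],1),"w",round(s["width"],4))
E
python3 - <<'E'
from h import *
K=arm.calibration("top")
h=ray(K,418.8,254.3,.095);s=ray(K,413.8,271.7,.088)
h2=ray(K,326.9,0,0)
v=h-s;print(h,s,np.linalg.norm(v),"yaw",np.arctan2(v[1],v[0]), "spare->pump rack yaw",np.arctan2(.0123,.12))
rows((.512,-.246,.17),np.arctan2(v[1],v[0]))
E
```

```text
[ 0.50973602 -0.24678367] [ 0.46543871 -0.23500164] 0.045837412581927556 yaw -0.2599577026253381 spare->pump rack yaw 0.10214328243111433
t 3.9 d(cm) [56.69 70.97  5.66] w(deg) [ 0.   -0.   -7.27] F [-0.8  0.2 -0.3] w 0.0878
```

```bash
python3 -m crank '[{"dx":6,"dy":6},{"dx":10,"dy":10},{"dx":14,"dy":14},{"dx":18,"dy":18},{"dx":22,"dy":23},{"dx":26,"dy":28},{"dx":30,"dy":33},{"dx":33,"dy":38,"wz":-3},{"dx":36,"dy":43,"wz":-5},{"dx":40,"dy":48,"wz":-7.3}]' 6 20
python3 -c "
from h import *
rows((.5105,-.2465,.17),-.26)"
```

```text
t 3.9 d(cm) [56.57 71.07  5.66] w(deg) [ 0.   -0.   -7.26] F [-0.8  0.2 -0.3] w 0.0878$[0]: bad value
```

```bash
python3 -m crank '[{"dx":6,"dy":6,"dz":0,"wx":0,"wy":0,"wz":0},{"dx":10,"dy":10,"dz":0,"wx":0,"wy":0,"wz":0},{"dx":14,"dy":14,"dz":0,"wx":0,"wy":0,"wz":0},{"dx":18,"dy":18,"dz":0,"wx":0,"wy":0,"wz":0},{"dx":22,"dy":23,"dz":0,"wx":0,"wy":0,"wz":0},{"dx":26,"dy":28,"dz":0,"wx":0,"wy":0,"wz":0},{"dx":30,"dy":33,"dz":0,"wx":0,"wy":0,"wz":0},{"dx":33,"dy":38,"dz":0,"wx":0,"wy":0,"wz":-3},{"dx":36,"dy":43,"dz":0,"wx":0,"wy":0,"wz":-5},{"dx":40,"dy":48,"dz":0,"wx":0,"wy":0,"wz":-7.3}]' 6 20
python3 -c "
from h import *
rows((.5105,-.2465,.17),-.26)"
```

```text
t: 5.15
eef_pos: [0.4433, 0.0299, 0.2273]
ee_rot: [-3.14, -0.001, -0.257]
force: [1.8, 1.1, -0.1]
width: 0.0595
gripper_force: 0.0
t 5.15 d(cm) [13.52 25.03  5.71] w(deg) [-0.07 -0.08  0.15] F [ 1.8  1.1 -0.1] w 0.0595
```

```bash
python3 -m crank '[{"dx":2.7,"dy":5,"dz":0,"wx":0,"wy":0,"wz":0},{"dx":5.4,"dy":10,"dz":0,"wx":0,"wy":0,"wz":0},{"dx":8.1,"dy":15,"dz":1,"wx":0,"wy":0,"wz":0},{"dx":10.8,"dy":20,"dz":2,"wx":0,"wy":0,"wz":0},{"dx":12.5,"dy":23,"dz":4,"wx":0,"wy":0,"wz":0},{"dx":13.5,"dy":25,"dz":5.7,"wx":0,"wy":0,"wz":0},{"dx":13.5,"dy":25,"dz":5.7,"wx":0,"wy":0,"wz":0},{"dx":13.5,"dy":25,"dz":5.7,"wx":0,"wy":0,"wz":0},{"dx":13.5,"dy":25,"dz":5.7,"wx":0,"wy":0,"wz":0},{"dx":13.5,"dy":25,"dz":5.7,"wx":0,"wy":0,"wz":0}]'
python3 - <<'E'
from h import *
rows((.5105,-.2465,.048),-.26)
K=arm.calibration("wrist");f=arm.grab_frame("wrist");cv2.imwrite("pics/w1.png",f[:,:,::-1])
for q in("head_top","pump"):
    for d in arm.mark_of("wrist",q):print(q,np.round(d["centre"],4),round(d["confidence"],2))
for d in arm.masks_of("wrist","pump"):
    v,u=np.nonzero(d["pixels"]);print(len(u),u.min(),u.max(),v.min(),v.max(),d["confidence"])
T=np.array(K["world_from_camera"]);print(np.round(T,3),K["fx"],K["cx"],K["cy"])
def px(p):
    c=np.linalg.inv(T)@[*p,1];return K["fx"]*c[0]/c[2]+K["cx"],K["fy"]*c[1]/c[2]+K["cy"]
print("pred head",px((.5105,-.2465,.095)))
E
```

```text
t: 6.4
eef_pos: [0.5101, -0.2438, 0.1704]
ee_rot: [-3.141, -0.001, -0.258]
force: [-0.2, -0.6, -0.0]
width: 0.06
gripper_force: 0.0
t 6.4 d(cm) [ 0.09  0.25 12.24] w(deg) [-0.01 -0.09  0.1 ] F [-0.2 -0.6 -0. ] w 0.06
head_top [ 0.6312 -0.2756  0.0764] 0.97
head_top [ 0.5087 -0.2453  0.0921] 0.88
head_top [ 0.3742 -0.247   0.0842] 0.73
pump [ 0.6253 -0.2727  0.0272] 0.71
pump [ 0.372  -0.2467  0.0332] 0.65
pump [ 0.5102 -0.2432  0.0462] 0.61
1335 313 379 356 387 0.95
2836 296 341 210 305 0.62
3495 259 346 20 107 0.58
[[-0.257 -0.924 -0.282  0.588]
 [-0.966  0.246  0.075 -0.264]
 [ 0.     0.292 -0.956  0.328]
 [ 0.     0.     0.     1.   ]] 339.24866922743917 317.8892641322836 240.77746083071096
pred head (np.float64(322.48039732393266), np.float64(251.83609015062171))
```

View pics/w1.png

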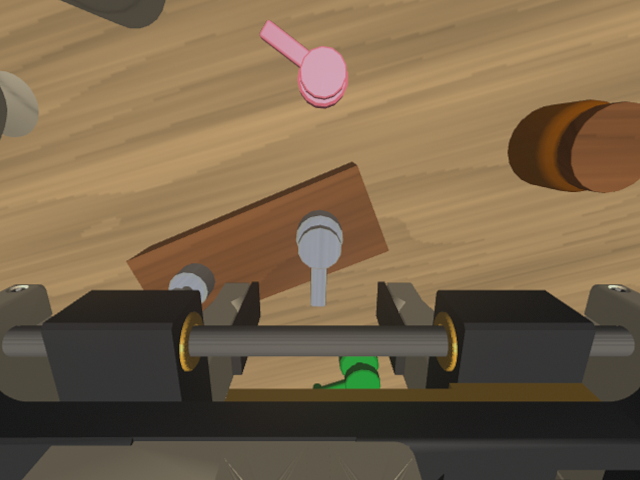

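The wrist view shows the steel pump between the fingers: head centre at about (320,245), spout straight down the picture to (318,303). The yaw matches.

```bash
python3 - <<'E'
from h import *
K=arm.calibration("wrist");print(ray(K,320,245,.095), ray(K,318,303,.088))
f=cv2.imread("pics/w1.png")[200:315,280:360]
cv2.imwrite("pics/w1c.png",cv2.resize(f,None,fx=5,fy=5,interpolation=cv2.INTER_CUBIC))
E
```

```text
[ 0.51584832 -0.24648076] [ 0.46808652 -0.23227321]
```

View pics/w1c.png

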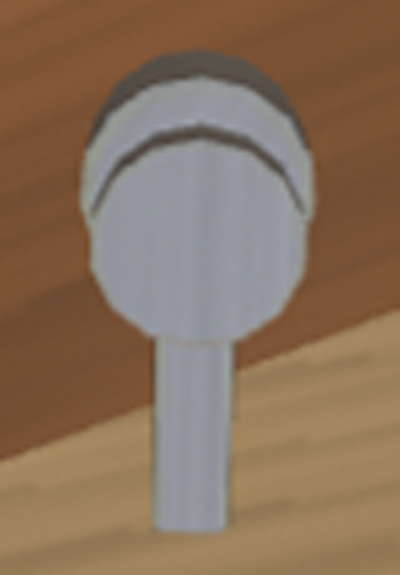

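Centred on the head at about (0.512, -0.2465), yaw about -0.275. Descending.

```bash
python3 -m crank '[{"dx":0.2,"dy":0.25,"dz":2.5,"wx":0,"wy":0,"wz":1},{"dx":0.2,"dy":0.25,"dz":5,"wx":0,"wy":0,"wz":1},{"dx":0.2,"dy":0.25,"dz":7.5,"wx":0,"wy":0,"wz":1},{"dx":0.2,"dy":0.25,"dz":9.5,"wx":0,"wy":0,"wz":1},{"dx":0.2,"dy":0.25,"dz":10.8,"wx":0,"wy":0,"wz":1},{"dx":0.2,"dy":0.25,"dz":11.6,"wx":0,"wy":0,"wz":1},{"dx":0.2,"dy":0.25,"dz":12,"wx":0,"wy":0,"wz":1},{"dx":0.2,"dy":0.25,"dz":12.1,"wx":0,"wy":0,"wz":1},{"dx":0.2,"dy":0.25,"dz":12.1,"wx":0,"wy":0,"wz":1},{"dx":0.2,"dy":0.25,"dz":12.1,"wx":0,"wy":0,"wz":1}]'
```

```text
t: 7.85
eef_pos: [0.5113, -0.2475, 0.049]
ee_rot: [-3.142, -0.001, -0.277]
force: [-0.0, 0.4, -0.2]
width: 0.0603
gripper_force: 0.0
```

```bash
python3 -m crank '[{"dx":0,"dy":0,"dz":0,"wx":0,"wy":0,"wz":0},{"dx":0,"dy":0,"dz":0,"wx":0,"wy":0,"wz":0},{"dx":0,"dy":0,"dz":0,"wx":0,"wy":0,"wz":0},{"dx":0,"dy":0,"dz":0,"wx":0,"wy":0,"wz":0},{"dx":0,"dy":0,"dz":0,"wx":0,"wy":0,"wz":0},{"dx":0,"dy":0,"dz":0,"wx":0,"wy":0,"wz":0},{"dx":0,"dy":0,"dz":0,"wx":0,"wy":0,"wz":0},{"dx":0,"dy":0,"dz":0,"wx":0,"wy":0,"wz":0},{"dx":0,"dy":0,"dz":0,"wx":0,"wy":0,"wz":0},{"dx":0,"dy":0,"dz":0,"wx":0,"wy":0,"wz":0}]' 2.5 40
```

```text
t: 9.1
eef_pos: [0.5111, -0.2474, 0.0486]
ee_rot: [-3.142, -0.0, -0.277]
force: [0.1, 1.9, 2.2]
width: 0.0367
gripper_force: 40.0
```

```bash
python3 -m crank '[{"dx":0,"dy":0,"dz":-1,"wx":0,"wy":0,"wz":0},{"dx":0,"dy":0,"dz":-2.5,"wx":0,"wy":0,"wz":0},{"dx":0,"dy":0,"dz":-4.5,"wx":0,"wy":0,"wz":0},{"dx":0,"dy":0,"dz":-7,"wx":0,"wy":0,"wz":0},{"dx":0,"dy":0,"dz":-10,"wx":0,"wy":0,"wz":0},{"dx":0,"dy":0,"dz":-13,"wx":0,"wy":0,"wz":0},{"dx":0,"dy":0,"dz":-15.5,"wx":0,"wy":0,"wz":0},{"dx":0,"dy":0,"dz":-17,"wx":0,"wy":0,"wz":0},{"dx":0,"dy":0,"dz":-17,"wx":0,"wy":0,"wz":0},{"dx":0,"dy":0,"dz":-17,"wx":0,"wy":0,"wz":0}]'; python3 -c "
from h import *
rows((.482,.26,.219),-.275)"
```

```text
t: 10.35
eef_pos: [0.5104, -0.2472, 0.2176]
ee_rot: [-3.141, 0.002, -0.277]
force: [0.1, -0.1, -1.9]
width: 0.0371
gripper_force: 40.0
t 10.35 d(cm) [-16.6  -48.01  -0.11] w(deg) [-0.01  0.09 -0.12] F [ 0.1 -0.1 -1.9] w 0.0371
```

```bash
python3 -m crank '[{"dx":-0.7,"dy":-2,"dz":0,"wx":0,"wy":0,"wz":0},{"dx":-2.4,"dy":-7,"dz":0,"wx":0,"wy":0,"wz":0},{"dx":-4.5,"dy":-13,"dz":0,"wx":0,"wy":0,"wz":0},{"dx":-6.6,"dy":-19,"dz":0,"wx":0,"wy":0,"wz":0},{"dx":-8.6,"dy":-25,"dz":0,"wx":0,"wy":0,"wz":0},{"dx":-10.7,"dy":-31,"dz":0,"wx":0,"wy":0,"wz":0},{"dx":-12.8,"dy":-37,"dz":0,"wx":0,"wy":0,"wz":0},{"dx":-14.5,"dy":-42,"dz":0,"wx":0,"wy":0,"wz":0},{"dx":-15.9,"dy":-46,"dz":0,"wx":0,"wy":0,"wz":0},{"dx":-16.6,"dy":-48,"dz":0,"wx":0,"wy":0,"wz":0}]'; python3 - <<'E'
from h import *
K=arm.calibration("wrist")
rows((.482,.26,.219),-.275)
f=arm.grab_frame("wrist");cv2.imwrite("pics/w2.png",f[:,:,::-1])
for q in("neck","pump","head_top"):
    for d in arm.mark_of("wrist",q)[:2]:print(q,np.round(d["centre"],4),round(d["confidence"],2))
g=arm.grab_frame("scene");g=g[100:230,300:460,::-1]
g=cv2.resize(g,(320,260));g2=cv2.resize(arm.grab_frame("top")[210:310,160:280,::-1],(320,260))
o=np.zeros((520,800,3),np.uint8);o[:260,480:]=g;o[260:,480:]=g2;o[:360,:480]=cv2.resize(f[:,:,::-1],(480,360))
cv2.imwrite("pics/m2.png",o)
for c in("top","scene"):
    for q in("pump","neck"):
        for d in arm.mark_of(c,q)[:3]:print(c,q,np.round(d["centre"],4),round(d["confidence"],2))
E
```

```text
t: 11.6
eef_pos: [0.4817, 0.2615, 0.2171]
ee_rot: [3.14, 0.001, -0.275]
force: [0.3, -1.2, -1.3]
width: 0.0371
gripper_force: 40.0
t 11.6 d(cm) [ 0.06  0.13 -0.19] w(deg) [0.12 0.07 0.  ] F [ 0.3 -1.2 -1.3] w 0.0371
neck [0.4821 0.2576 0.1213] 0.63
pump [0.4811 0.2595 0.2141] 0.83
head_top [0.4788 0.2607 0.2583] 0.75
top pump [ 0.3762 -0.255   0.0294] 0.53
top pump [ 0.6253 -0.283   0.0286] 0.5
top pump [0.4831 0.2594 0.2103] 0.4
top neck [0.4833 0.2568 0.1183] 0.6
scene pump [ 0.3751 -0.2498  0.0269] 0.79
scene pump [0.4815 0.2554 0.2131] 0.7
scene pump [ 0.6261 -0.2796  0.0276] 0.67
scene neck [0.4819 0.2571 0.119 ] 0.84
```

View pics/m2.png

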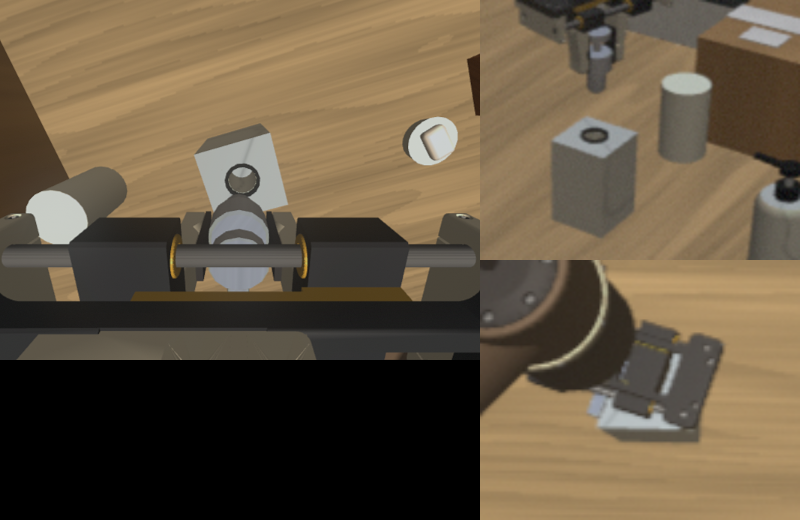

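The pump hangs straight in the gripper over the dispenser. The neck shows at wrist (323,240), and the white pillar (about (60,215) in the composite) stands clear to the left. Next I refine the neck position.

```bash
python3 - <<'E'
from h import *
for n,c,(u,v),r in(("w2","wrist",(323,240),32),("top0","top",(221,259),11),("scene0","scene",(357,168),11)):
    K=arm.calibration(c)
    g=cv2.cvtColor(cv2.imread(f"pics/{n}.png"),cv2.COLOR_BGR2GRAY)
    p=g[v-r:v+r,u-r:u+r];m=(p<(95 if c=='wrist' else 100)).astype(np.uint8)
    cs,_=cv2.findContours(m,cv2.RETR_EXTERNAL,cv2.CHAIN_APPROX_NONE)
    for q in sorted(cs,key=len)[-2:]:
        if len(q)<6: continue
        e=cv2.fitEllipse(cv2.convexHull(q) if len(cv2.convexHull(q))>5 else q);print(c,len(q),np.round(e[0],1),np.round(e[1],1),[np.round(ray(K,e[0][0]+u-r,e[0][1]+v-r,z),4) for z in(.12,.124)])
E
```

```text
wrist 179 [29.2 44.4] [50.7 71.5] [array([0.4752, 0.26  ]), array([0.4766, 0.2596])]
top 60 [10.3 10.4] [13.7 14.2] [array([0.4813, 0.256 ]), array([0.4807, 0.2553])]
scene 25 [ 3.2 19.8] [ 2.8 12.8] [array([0.4905, 0.2111]), array([0.4944, 0.2053])]
scene 31 [10.7 10.3] [ 7.7 13.7] [array([0.4786, 0.2627]), array([0.4827, 0.2565])]
```

```bash
python3 - <<'E'
import cv2
f=cv2.imread("pics/w2.png")[200:320,250:400]
cv2.imwrite("pics/w2c.png",cv2.resize(f,None,fx=5,fy=5,interpolation=cv2.INTER_CUBIC))
E
```

```text
(no output)
```

View pics/w2c.png

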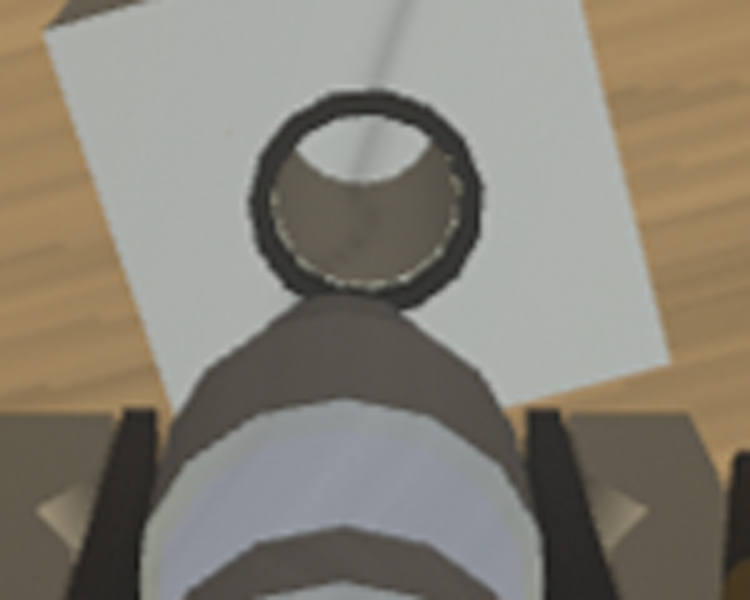

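The neck ring centre is at full-image wrist (323.2,240), and the collar is centred between the pads at u≈318.5.

```bash
python3 - <<'E'
from h import *
K=arm.calibration("wrist");s=arm.get_state();print(s["eef_pos"])
print("neck",ray(K,323.2,240,.124),"collar lateral line",ray(K,318.5,300,.238))
T=np.array(K["world_from_camera"])
def px(p):
    c=np.linalg.inv(T)@[*p,1];return K["fx"]*c[0]/c[2]+K["cx"],K["fy"]*c[1]/c[2]+K["cy"]
x,y,_=s["eef_pos"];print("tool axis px at .238,.124",px((x,y,.238)),px((x,y,.124)))
# centre of head predicted
print("headtop pred",px((x,y,.217+.0488-.0022)))
E
```

```text
[0.48271839 0.25887411 0.2187082 ]
neck [0.48569942 0.25463786] collar lateral line [0.49301134 0.25658682]
tool axis px at .238,.124 (np.float64(319.88751614333967), np.float64(320.7641871041467)) (np.float64(319.01011205289944), np.float64(244.94944079262515))
headtop pred (np.float64(320.2851104031749), np.float64(355.1195181001499))
```

```bash
cat > neck.py <<'E'
from h import *
from scipy.optimize import least_squares
K=arm.calibration("wrist");s=arm.get_state();f=arm.grab_frame("wrist")
print(np.round(s["eef_pos"],4),np.round(s["ee_rot"],4))
g=cv2.cvtColor(f,cv2.COLOR_RGB2GRAY);m=(g<75).astype(np.uint8);m[:,:285]=0;m[:,365:]=0;m[:200]=0;m[275:]=0
n,l,st,ce=cv2.connectedComponentsWithStats(m);i=1+np.argmax(st[1:,4]);print("stats",st[i],g[240,300:350:3])
q=np.argwhere(l==i)[:,::-1]
P=np.array([ray(K,u,v,.124) for u,v in q])   # ring pixels on its plane
r=least_squares(lambda a:np.maximum(0,np.hypot(*(P-a[:2]).T)-.0185)+np.maximum(0,.0145-np.hypot(*(P-a[:2]).T)),P.mean(0),loss="soft_l1",f_scale=.001)
print("neck",np.round(r.x,4),"rms",np.sqrt(np.mean(r.fun**2)))
d=r.x-s["eef_pos"][:2];print("offset",d)
E
python3 neck.py
```

```text
[0.4827 0.2589 0.2187] [-3.1414e+00 -1.0000e-04 -2.7800e-01]
stats [298 220  46  45 498] [ 54  95  91  94  95  96  87  90  93  92  90  87  81  69  52 179 175]
neck [0.4849 0.2575] rms 0.00019421609661180388
offset [ 0.00214361 -0.00133653]
```

```bash
python3 -m crank '[{"dx":0.03,"dy":0.19,"dz":1,"wx":0,"wy":0,"wz":0},{"dx":0.03,"dy":0.19,"dz":2.5,"wx":0,"wy":0,"wz":0},{"dx":0.03,"dy":0.19,"dz":4,"wx":0,"wy":0,"wz":0},{"dx":0.03,"dy":0.19,"dz":5,"wx":0,"wy":0,"wz":0},{"dx":0.03,"dy":0.19,"dz":5.6,"wx":0,"wy":0,"wz":0},{"dx":0.03,"dy":0.19,"dz":5.9,"wx":0,"wy":0,"wz":0},{"dx":0.03,"dy":0.19,"dz":6.1,"wx":0,"wy":0,"wz":0},{"dx":0.03,"dy":0.19,"dz":6.3,"wx":0,"wy":0,"wz":0},{"dx":0.03,"dy":0.19,"dz":6.5,"wx":0,"wy":0,"wz":0},{"dx":0.03,"dy":0.19,"dz":6.5,"wx":0,"wy":0,"wz":0}]' - 50; python3 -c "
from h import *
rows((.4825,.257,.1535),-.278)"
```

```text
t: 13.4
eef_pos: [0.4823, 0.2577, 0.1535]
ee_rot: [3.142, 0.0, -0.277]
force: [0.5, 0.3, -0.7]
width: 0.0369
gripper_force: 50.0
t 13.4 d(cm) [0.04 0.07 0.  ] w(deg) [0.   0.   0.06] F [ 0.5  0.3 -0.7] w 0.0369
```

The plug has entered with no contact force, so I go deeper.

```bash
python3 -m crank '[{"dx":0,"dy":0,"dz":0.4,"wx":0,"wy":0,"wz":0},{"dx":0,"dy":0,"dz":0.8,"wx":0,"wy":0,"wz":0},{"dx":0,"dy":0,"dz":1.2,"wx":0,"wy":0,"wz":0},{"dx":0,"dy":0,"dz":1.6,"wx":0,"wy":0,"wz":0},{"dx":0,"dy":0,"dz":1.9,"wx":0,"wy":0,"wz":0},{"dx":0,"dy":0,"dz":2.1,"wx":0,"wy":0,"wz":0},{"dx":0,"dy":0,"dz":2.2,"wx":0,"wy":0,"wz":0},{"dx":0,"dy":0,"dz":2.3,"wx":0,"wy":0,"wz":0},{"dx":0,"dy":0,"dz":2.3,"wx":0,"wy":0,"wz":0},{"dx":0,"dy":0,"dz":2.3,"wx":0,"wy":0,"wz":0}]'; python3 -c "
from h import *
rows((.4825,.257,.13),-.278)"
```

```text
t: 14.65
eef_pos: [0.4824, 0.2578, 0.1306]
ee_rot: [-3.142, -0.0, -0.277]
force: [-0.2, 0.0, -1.8]
width: 0.0367
gripper_force: 50.0
t 14.65 d(cm) [0.04 0.07 0.06] w(deg) [-0.   -0.    0.07] F [-0.2  0.  -1.8] w 0.0367
```

```bash
python3 -m crank '[{"dx":0,"dy":0,"dz":0.1,"wx":0,"wy":0,"wz":0},{"dx":0,"dy":0,"dz":0.2,"wx":0,"wy":0,"wz":0},{"dx":0,"dy":0,"dz":0.25,"wx":0,"wy":0,"wz":0},{"dx":0,"dy":0,"dz":0.3,"wx":0,"wy":0,"wz":0},{"dx":0,"dy":0,"dz":0.35,"wx":0,"wy":0,"wz":0},{"dx":0,"dy":0,"dz":0.4,"wx":0,"wy":0,"wz":0},{"dx":0,"dy":0,"dz":0.45,"wx":0,"wy":0,"wz":0},{"dx":0,"dy":0,"dz":0.5,"wx":0,"wy":0,"wz":0},{"dx":0,"dy":0,"dz":0.5,"wx":0,"wy":0,"wz":0},{"dx":0,"dy":0,"dz":0.5,"wx":0,"wy":0,"wz":0}]' - 60
```

```text
t: 15.9
eef_pos: [0.4824, 0.2578, 0.1265]
ee_rot: [-3.141, -0.0, -0.277]
force: [-2.7, -1.6, 7.4]
width: 0.0369
gripper_force: 60.0
```

```bash
python3 -m crank '[{"dx":0,"dy":0,"dz":0.05,"wx":0,"wy":0,"wz":0},{"dx":0,"dy":0,"dz":0.1,"wx":0,"wy":0,"wz":0},{"dx":0,"dy":0,"dz":0.15,"wx":0,"wy":0,"wz":0},{"dx":0,"dy":0,"dz":0.2,"wx":0,"wy":0,"wz":0},{"dx":0,"dy":0,"dz":0.25,"wx":0,"wy":0,"wz":0},{"dx":0,"dy":0,"dz":0.3,"wx":0,"wy":0,"wz":0},{"dx":0,"dy":0,"dz":0.35,"wx":0,"wy":0,"wz":0},{"dx":0,"dy":0,"dz":0.4,"wx":0,"wy":0,"wz":0},{"dx":0,"dy":0,"dz":0.4,"wx":0,"wy":0,"wz":0},{"dx":0,"dy":0,"dz":0.4,"wx":0,"wy":0,"wz":0}]'
```

```text
t: 17.15
eef_pos: [0.4824, 0.2578, 0.1235]
ee_rot: [-3.141, -0.001, -0.276]
force: [-8.2, -2.8, 17.1]
width: 0.0365
gripper_force: 60.0
```

```bash
python3 -m crank '[{"dx":-0.05,"dy":0.03,"dz":0,"wx":0,"wy":0,"wz":0},{"dx":-0.1,"dy":0.05,"dz":0,"wx":0,"wy":0,"wz":0},{"dx":-0.1,"dy":0.05,"dz":0.05,"wx":0,"wy":0,"wz":0},{"dx":-0.1,"dy":0.05,"dz":0.1,"wx":0,"wy":0,"wz":0},{"dx":-0.1,"dy":0.05,"dz":0.1,"wx":0,"wy":0,"wz":0},{"dx":-0.1,"dy":0.05,"dz":0.15,"wx":0,"wy":0,"wz":0},{"dx":-0.1,"dy":0.05,"dz":0.15,"wx":0,"wy":0,"wz":0},{"dx":-0.1,"dy":0.05,"dz":0.15,"wx":0,"wy":0,"wz":0},{"dx":-0.1,"dy":0.05,"dz":0.15,"wx":0,"wy":0,"wz":0},{"dx":-0.1,"dy":0.05,"dz":0.15,"wx":0,"wy":0,"wz":0}]'; python3 - <<'E'
from h import *
for c in("scene","wrist"):
    f=arm.grab_frame(c);cv2.imwrite(f"pics/p_{c}.png",f[:,:,::-1])
    for q in("pump","neck"):
        for d in arm.mark_of(c,q)[:3]:
            if d["centre"][1]>0:print(c,q,np.round(d["centre"],4))
a=cv2.resize(cv2.imread("pics/p_scene.png")[130:220,310:410],(500,450),interpolation=cv2.INTER_CUBIC)
b=cv2.resize(cv2.imread("pics/p_wrist.png")[200:390,260:385],(296,450),interpolation=cv2.INTER_CUBIC)
cv2.imwrite("pics/p.png",np.hstack([a,b]))
E
```

```text
t: 18.4
eef_pos: [0.4824, 0.2578, 0.1235]
ee_rot: [-3.14, -0.003, -0.276]
force: [-7.5, -4.7, 23.9]
width: 0.0363
gripper_force: 60.0
scene pump [0.4791 0.2555 0.1219]
scene neck [0.4822 0.2594 0.1161]
scene neck [ 0.4853  0.2578 -0.0027]
wrist pump [0.4855 0.2575 0.1207]
wrist pump [ 0.4803  0.2594 -0.0038]
wrist neck [0.4783 0.259  0.1695]
```

View pics/p.png

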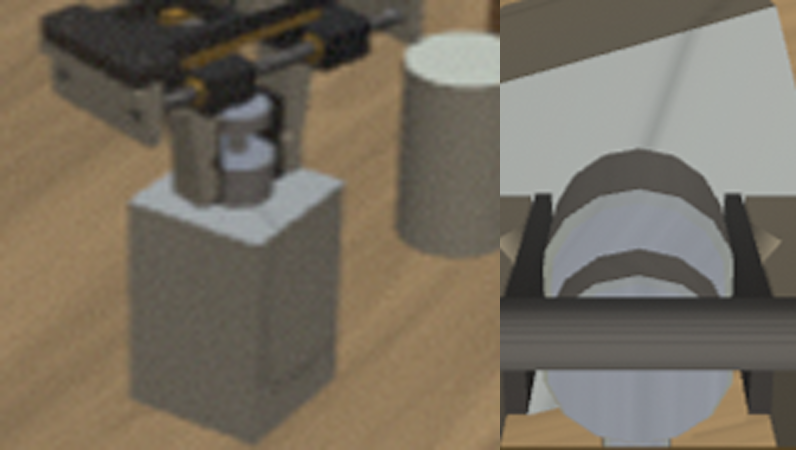

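The collar sits on the stone with no black ring visible. The force rose from 17 N to 24 N with no further travel (TCP z 0.1235, as predicted), so it is flush. I'll unload, release and rise.

```bash
python3 -m crank '[{"dx":0.1,"dy":-0.05,"dz":-0.15,"wx":0,"wy":0,"wz":0},{"dx":0.1,"dy":-0.05,"dz":-0.3,"wx":0,"wy":0,"wz":0},{"dx":0.1,"dy":-0.05,"dz":-0.3,"wx":0,"wy":0,"wz":0},{"dx":0.1,"dy":-0.05,"dz":-0.3,"wx":0,"wy":0,"wz":0},{"dx":0.1,"dy":-0.05,"dz":-0.3,"wx":0,"wy":0,"wz":0},{"dx":0.1,"dy":-0.05,"dz":-0.3,"wx":0,"wy":0,"wz":0},{"dx":0.1,"dy":-0.05,"dz":-0.3,"wx":0,"wy":0,"wz":0},{"dx":0.1,"dy":-0.05,"dz":-0.3,"wx":0,"wy":0,"wz":0},{"dx":0.1,"dy":-0.05,"dz":-0.3,"wx":0,"wy":0,"wz":0},{"dx":0.1,"dy":-0.05,"dz":-0.3,"wx":0,"wy":0,"wz":0}]'
```

```text
t: 19.95
eef_pos: [0.4825, 0.2579, 0.1236]
ee_rot: [-3.141, -0.0, -0.277]
force: [-3.2, -1.5, 6.5]
width: 0.0365
gripper_force: 60.0
```

```bash
python3 -m crank '[{"dx":0,"dy":0,"dz":0,"wx":0,"wy":0,"wz":0},{"dx":0,"dy":0,"dz":0,"wx":0,"wy":0,"wz":0},{"dx":0,"dy":0,"dz":0,"wx":0,"wy":0,"wz":0},{"dx":0,"dy":0,"dz":0,"wx":0,"wy":0,"wz":0},{"dx":0,"dy":0,"dz":0,"wx":0,"wy":0,"wz":0},{"dx":0,"dy":0,"dz":-1,"wx":0,"wy":0,"wz":0},{"dx":0,"dy":0,"dz":-3,"wx":0,"wy":0,"wz":0},{"dx":0,"dy":0,"dz":-5,"wx":0,"wy":0,"wz":0},{"dx":0,"dy":0,"dz":-7,"wx":0,"wy":0,"wz":0},{"dx":0,"dy":0,"dz":-9,"wx":0,"wy":0,"wz":0}]' 6 30
```

```text
t: 21.2
eef_pos: [0.4824, 0.2578, 0.2146]
ee_rot: [-3.141, -0.0, -0.277]
force: [0.1, 0.5, -0.4]
width: 0.0602
gripper_force: 0.0
```

```bash
python3 -m crank '[{"dx":0,"dy":0,"dz":0,"wx":0,"wy":0,"wz":0},{"dx":0,"dy":0,"dz":0,"wx":0,"wy":0,"wz":0},{"dx":0,"dy":0,"dz":0,"wx":0,"wy":0,"wz":0},{"dx":0,"dy":0,"dz":0,"wx":0,"wy":0,"wz":0},{"dx":0,"dy":0,"dz":0,"wx":0,"wy":0,"wz":0},{"dx":0,"dy":0,"dz":0,"wx":0,"wy":0,"wz":0},{"dx":0,"dy":0,"dz":0,"wx":0,"wy":0,"wz":0},{"dx":0,"dy":0,"dz":0,"wx":0,"wy":0,"wz":0},{"dx":0,"dy":0,"dz":0,"wx":0,"wy":0,"wz":0},{"dx":0,"dy":0,"dz":0,"wx":0,"wy":0,"wz":0}]' 0 20
python3 - <<'E'
from h import *
for c in("wrist","scene","top"):
    f=arm.grab_frame(c);cv2.imwrite(f"pics/q_{c}.png",f[:,:,::-1])
    for q in("pump","head_top"):
        for d in arm.mark_of(c,q)[:4]:
            if d["centre"][1]>0:print(c,q,np.round(d["centre"],4),round(d["confidence"],2))
a=cv2.resize(cv2.imread("pics/q_scene.png")[130:220,310:410],(400,360),interpolation=cv2.INTER_CUBIC)
b=cv2.resize(cv2.imread("pics/q_wrist.png")[170:350,220:420],(400,360),interpolation=cv2.INTER_CUBIC)
cv2.imwrite("pics/q.png",np.hstack([a,b]))
rows((.4825,.2578,.172),-.277)
E
```

```text
t: 22.45
eef_pos: [0.4823, 0.2578, 0.2131]
ee_rot: [-3.142, -0.0, -0.277]
force: [0.0, 0.3, 0.2]
width: 0.0007
gripper_force: 0.0
wrist pump [0.4833 0.2597 0.1201] 0.66
wrist head_top [0.4789 0.2587 0.1708] 0.66
wrist head_top [0.4827 0.2568 0.1217] 0.42
scene pump [0.4842 0.2588 0.1209] 0.83
scene head_top [0.4795 0.2609 0.1672] 0.5
top pump [0.4842 0.259  0.1173] 0.43
top head_top [0.4815 0.2618 0.1665] 0.63
t 22.9 d(cm) [ 0.02 -0.    4.11] w(deg) [-0.   -0.    0.01] F [ 0.6  0.5 -0.5] w 0.0008
```

View pics/q.png

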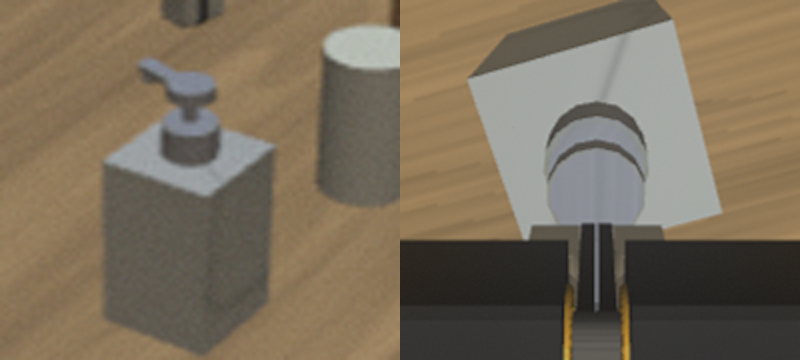

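The pump sits level and flush with its head up, and the closed fingers are centred over it. I come down close to the head, then press.

```bash
python3 -m crank '[{"dx":0,"dy":0,"dz":1,"wx":0,"wy":0,"wz":0},{"dx":0,"dy":0,"dz":2.2,"wx":0,"wy":0,"wz":0},{"dx":0,"dy":0,"dz":3.2,"wx":0,"wy":0,"wz":0},{"dx":0,"dy":0,"dz":3.8,"wx":0,"wy":0,"wz":0},{"dx":0,"dy":0,"dz":4.1,"wx":0,"wy":0,"wz":0},{"dx":0,"dy":0,"dz":4.3,"wx":0,"wy":0,"wz":0},{"dx":0,"dy":0,"dz":4.4,"wx":0,"wy":0,"wz":0},{"dx":0,"dy":0,"dz":4.4,"wx":0,"wy":0,"wz":0},{"dx":0,"dy":0,"dz":4.4,"wx":0,"wy":0,"wz":0},{"dx":0,"dy":0,"dz":4.4,"wx":0,"wy":0,"wz":0}]'
```

```text
t: 24.15
eef_pos: [0.4825, 0.2579, 0.1693]
ee_rot: [-3.141, -0.0, -0.277]
force: [-1.1, -0.8, 4.1]
width: 0.0004
gripper_force: 2.1
```

```bash
python3 -m crank '[{"dx":0,"dy":0,"dz":0.15,"wx":0,"wy":0,"wz":0},{"dx":0,"dy":0,"dz":0.3,"wx":0,"wy":0,"wz":0},{"dx":0,"dy":0,"dz":0.4,"wx":0,"wy":0,"wz":0},{"dx":0,"dy":0,"dz":0.5,"wx":0,"wy":0,"wz":0},{"dx":0,"dy":0,"dz":0.6,"wx":0,"wy":0,"wz":0},{"dx":0,"dy":0,"dz":0.65,"wx":0,"wy":0,"wz":0},{"dx":0,"dy":0,"dz":0.7,"wx":0,"wy":0,"wz":0},{"dx":0,"dy":0,"dz":0.7,"wx":0,"wy":0,"wz":0},{"dx":0,"dy":0,"dz":0.7,"wx":0,"wy":0,"wz":0},{"dx":0,"dy":0,"dz":0.7,"wx":0,"wy":0,"wz":0}]'
python3 -c "
from h import *
arm.grab_frame('scene')
for i in range(3):
  s=arm.get_state();print(s['t'],s['eef_pos'][2],s['force'])
  arm.grab_frame('wrist')"
```

```text
t: 25.4
eef_pos: [0.4825, 0.2579, 0.1624]
ee_rot: [-3.141, -0.0, -0.277]
force: [-2.2, -1.0, 6.7]
width: 0.0003
gripper_force: 3.7
25.45 0.16239389698319787 [-2.35765214 -0.91145788  8.20087552]
25.5 0.16239765114267543 [-1.87460563 -0.451651    7.38823876]
25.55 0.16238998088971046 [-1.70225624 -0.68414257  7.19876558]
```

```bash
python3 -c "
from station import arm
print(arm.job_done())"
```

```text
the job is handed in; nothing more can be done
None
```

I put the larger flat-headed pump into the square dispenser's neck and pressed it home level and flush, and the fingers are holding its head about 7 mm down with roughly 7 N; the job is handed in, but no verdict came back.

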